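Stand the fallen bottles back in the bench lane

TASK

On the spectacle maker's bench, the squeeze bottle with the blue band and the tin with the orange band have fallen over. Stand each one upright, cap up, in the bottle lane, centred on the disc of its own colour (blue bottle on blue disc, orange tin on orange disc), and set it down gently. Do not push or knock the three containers already standing in the lane, and leave the tools and glasses lying on the bench where they are.

Things in the scene. Friction and masses are not known exactly. Their poses are not given: they have to be found in the camera images.
- squeeze: white squeeze bottle of rounded square section, blue band and blue pointed nozzle, 134 mm long, 0.18 kg, at first lying on the bench. x axis: along the bottle, base to nozzle (up when it stands). Origin on its axis, 55 mm above its base. Body 44 x 44 mm (along y and z) from x = -55 to +45 mm, then narrowing to 24 mm at +57; the nozzle (22 mm narrowing to 8 mm) ends at +79
- tin: white rectangular tin, orange band and orange screw cap, 122 mm long, 0.22 kg, at first lying on a broad side. x axis: along the tin, base to cap (up when it stands). Origin on its axis, 55 mm above its base. Body from x = -55 to +45 mm, 46 mm along y, 42 mm along z (z is up while it lies at the start); the cap, 30 mm diameter, ends at +67
- lane: bottle lane: shallow fixed aluminium tray, 440 mm along y, 82 mm along x (+x: far side). Origin in the middle of its underside; floor 6 mm above the bench; 4 mm lips all round, top 16 mm above the bench; a 6 mm rail along the far edge, top 48 mm above the bench. Five places 84 mm apart along y, the middle one at the origin: three taken, two with coloured discs
- pad_blue: flat blue disc, 60 mm diameter, on the lane's floor in a free place; its origin is at its centre on the floor of the lane (6 mm above the bench). It has no noticeable thickness; the bottle stands at the level of this origin
- pad_orange: flat orange disc, 60 mm diameter, on the lane's floor in the other free place; origin as for the blue disc
- jar: amber jar with a black lid standing in the lane, 52 mm diameter, 80 mm tall; origin at the centre of its underside, z up. Not to be disturbed
- can: aluminium can with a green label standing in the lane, 52 mm diameter, 90 mm tall; origin at the centre of its underside, z up. Not to be disturbed
- flask: white bottle with a yellow label and red cap standing in the lane, 46 mm diameter, 100 mm tall; origin at the centre of its underside, z up. Not to be disturbed
- glasses: black spectacle frame standing on its lower rims on the bench, 120 mm wide along its y, 45 mm tall, its folded arms reach 25 mm to -x; origin under the middle of the front. Leave it alone
- brush: wooden brush lying flat along its own x, 190 mm long, under 40 mm tall; origin under its middle. Leave it alone
- screwdriver: screwdriver lying along its own x, 190 mm long, under 35 mm tall; origin under its middle. Leave it alone
- tape: roll of tape lying flat, 84 mm diameter, 24 mm tall; origin at the centre of its underside. Leave it alone
- pliers: pliers with red handles lying flat along their own x, 190 mm long (from x = -107 to +80 mm), 56 mm wide, 15 mm tall. Leave them alone
Not all that is in view belongs to the job. What is shaped like the tin but purple or turquoise is not meant.

How it is judged (in metres and radians):
At the end, for the whole second after the job is handed in: Squeeze bottle and tin stand upright (within 4 degrees), cap up, at rest on the lane's floor, each centred within 15 mm on the disc of its colour; jar, can and flask upright and within 10 mm of where they were; glasses, brush, screwdriver, tape and pliers within 25 mm of where they were (angle between each of squeeze, tin's own x axis and vertical below 0.07 rad and horizontal distance between squeeze and pad_blue below 0.015 m and z of squeeze in the frame of pad_blue between 0.05 and 0.06 m and linear speed of each of squeeze, tin below 0.02 m/s and horizontal distance between tin and pad_orange below 0.015 m and z of tin in the frame of pad_orange between 0.05 and 0.06 m and angle between each of jar, can, flask's own z axis and vertical below 0.07 rad and distance of each of jar, can, flask from where it was at the start of the episode below 0.01 m and distance of each of glasses, brush, screwdriver, tape, pliers from where it was at the start of the episode below 0.025 m); the robot touches nothing.
It fails at once if a container standing in the lane is knocked: it leans by more than 15 degrees or is shifted by more than 20 mm (angle between any of jar, can, flask's own z axis and vertical above 0.26 rad or distance of any of jar, can, flask from where it was at the start of the episode above 0.02 m).
It fails at once if the bottle or the tin is banged down on the lane or dropped into it (more than 40 N) (contact force between any of squeeze, tin and lane above 40 N).
It also fails if it takes over 64 s, if anything falls off the work surface, if the arm or the gripper's body presses on something with over 40 N, if the wrist force passes 120 N, or if a joint passes its speed limit or range.

ROBOT

A 6-joint arm with a two-finger parallel gripper is mounted at the origin on the work surface. World frame = base frame: x ahead of the robot, y to its left, z up, the work surface at z = 0. Lengths are in mm, angles in rad, forces in N, time in s.
With the tool pointing down it reaches from about 300 to 775 mm from the base axis. Payload 14.6 kg.
Tool frame: the origin (TCP) lies between the finger pads; the fingertips stand manip.nose_length ahead of it and the grasp point (between the pads) lies 11 mm behind it (manip.nose_length is the distance from the TCP to the fingertips, in mm); z points along the fingers, y is the line along which they close (so a half turn about z gives the same grasp; the last joint's range is limited). The gripper opens to 94 mm and grips with 3 to 60 N. Pads are 16 mm wide; open, the fingers measure 119 mm over their backs; the gripper's body (75 mm by 177 mm) begins 78 mm behind the grasp point.
Start: joints at [1.042, 0.3, 1.521, -0, 1.321, -0.067], TCP at [245.054, 492.38, 182.046] pointing down, gripper open.
Joint ranges: [-3.03, 3.03], [-0.79, 2.21], [0.23, 2.52], [-1.04, 4.18], [0, 3.07], [-2.55, 2.55]. Speed limits (rad/s): [2.22, 2.22, 2.57, 3.14, 3.14, 3.14].

INTERFACE

Orientations are given as [roll, pitch, yaw] about the fixed x, y, z axes, in that order (R = Rz(yaw) Ry(pitch) Rx(roll)).
In Python, from cell import manip, cams, job gives the robot as it stands.
- The arm moves only by the tool jog_arm, never from a script. Its argument "commands" is a list of rows, each an object of numbers: "dx", "dy", "dz": the shift along the tool's x, y, z each as a share of 40 mm, from -1 to 1; "ax", "ay", "az": the turn, a rotation vector about the tool's x, y, z each as a share of 10 degrees, from -1 to 1; "gripper": the closure, from 0 (fully open) to 1 (shut). A call has 1 to 10 rows; each row shifts and turns the commanded pose from where the row before left it, along the tool's axes as they then stand; what a row does not reach is not made up. A row lasts 1/8 s, in which the tool goes at most 62.5 mm and 10.7 degrees, less where a joint would pass 70% of its speed; a pose out of reach is approached as far as the arm can. A call with a number of a shift or a turn outside -1 to 1 is refused whole. A call with a gripper value outside its range is refused whole. The fingers move at their own pace and stop on an object; "squeeze" is the grip in N (left out, the last holds). Time passes only in rows, so rows that do not move let the fingers close. It gives the time, the measured TCP pose, the force, the opening and the grip force at its end, in the units of the state.
- manip.read_state(): the state, without advancing time (a new reading comes with each control period).
- cams.camera(name): name is "scene" or "top" or "wrist"; returns a dict with "image" (480x640x3 uint8, red, green, blue), "fx", "fy", "cx", "cy" (pixels), "dist_coeffs" ([k1, k2, p1, p2, k3] as OpenCV has them; the pictures are not rectified), "world_to_cam" (4x4, takes a point from world to camera coordinates). Camera axes: x right, y down, z forward; pixel columns grow to the right and rows downward; lengths in mm; the calibration is good to about 2 mm. A picture is of the moment at which its call begins. There is no depth.
- job.sign_off(): hands the job in; it is judged then, once.
The state is a dict: "clock": time; "joints": joint angles; "qd": joint speeds; "effort": joint torques, N m; "eef_pos": TCP position; "eef_rot": TCP orientation; "wrist_force": force on the tool from outside, world axes, zero at the start; "moment": the same for the moment, N m; "finger_gap": finger opening in mm; "finger_force": force on a finger pad.
Only numpy, scipy, OpenCV 4.12 (cv2) and the standard library are available. Lean on these libraries where they do the work, as an engineer would, in place of code of your own. Each camera call takes 0.05 s, during which the arm holds its last target. There are 200 camera calls.

## Working session

There is one attempt and no reset: what is moved stays moved. The work goes in short steps, Python scripts to look and compute and a tool call to move; the robot and the scene stay as the last step left them, time stands still between calls to the robot, and variables do not carry over. Pictures are saved under pics/ and viewed, at most 10 in all, crops included, and the job is handed in when it is done.

Besides the shell and the picture viewer there is one more tool, called after "Request:" by a JSON object that holds its "name" and its "arguments", one argument or row to a line. jog_arm: Moves the arm, as the interface text tells. Shift numbers are shares of 40 mm and turn numbers shares of 10 degrees, none past 1 either way. Its arguments: {"type":"object","properties":{"commands":{"type":"array"},"squeeze":{"type":"number"}},"required":["commands"]}

```bash
mkdir -p pics; ls; python3 - <<'E'
from cell import manip,cams,job
import cv2,pickle
s=manip.read_state();print(s,manip.nose_length)
d={}
for n in("scene","top"):
    c=cams.camera(n);d[n]=c;cv2.imwrite(f"pics/{n}0.png",c["image"][:,:,::-1]);print(n,c["fx"],c["dist_coeffs"],c["world_to_cam"])
pickle.dump(d,open("c0.pkl","wb"))
E
```

```text
pics
{'clock': 0.0, 'joints': array([ 1.04240629e+00,  3.00444707e-01,  1.52160634e+00,  1.44477641e-05,
        1.32069420e+00, -6.65708546e-02]), 'qd': array([-0.00025355, -0.00037078,  0.00088796, -0.0008052 , -0.00019542,
       -0.00227904]), 'effort': array([-3.08123317e-04, -5.31819284e+01, -3.52724111e+01,  7.07415864e-02,
        2.44884094e-02, -6.26700739e-05]), 'eef_pos': array([244.90139315, 492.13322756, 181.49013668]), 'eef_rot': array([-3.14044354e+00, -9.06359882e-05,  2.67976983e+00]), 'wrist_force': array([-0.66221911,  0.75780494, -0.25038668]), 'moment': array([ 0.00162573, -0.01538329,  0.01316765]), 'finger_force': 0.0, 'finger_gap': 93.88547318400946} 8.0
scene 535.7709438578053 [-0.04428104  0.          0.          0.          0.        ] [[ 3.79506482e-01  9.25134093e-01  1.00866290e-02 -1.79490104e+02]
 [ 7.40793638e-01 -2.97319389e-01 -6.02350369e-01 -3.55630180e+02]
 [-5.54255912e-01  2.36067981e-01 -7.98168085e-01  1.56683991e+03]
 [ 0.00000000e+00  0.00000000e+00  0.00000000e+00  1.00000000e+00]]
top 499.57706155825224 [0.02145731 0.         0.         0.         0.        ] [[-2.24799642e-02 -9.99715643e-01 -7.95510523e-03  1.96517630e+01]
 [-9.90839842e-01  2.33387907e-02 -1.33010183e-01  5.20345086e+02]
 [ 1.33158023e-01  4.89217107e-03 -9.91082745e-01  1.02778986e+03]
 [ 0.00000000e+00  0.00000000e+00  0.00000000e+00  1.00000000e+00]]
```

View pics/top0.png

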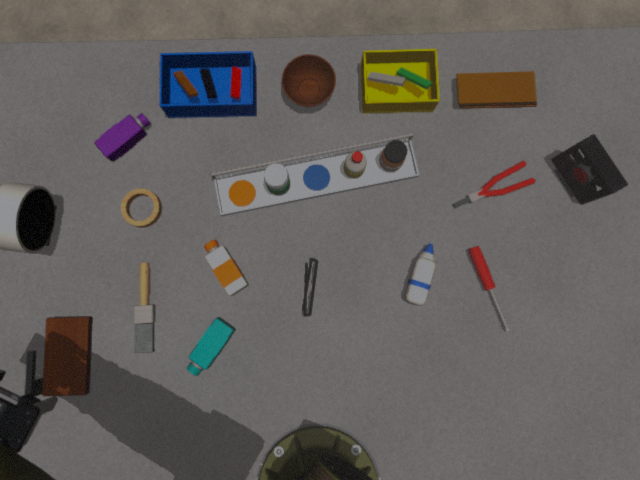

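View pics/scene0.png

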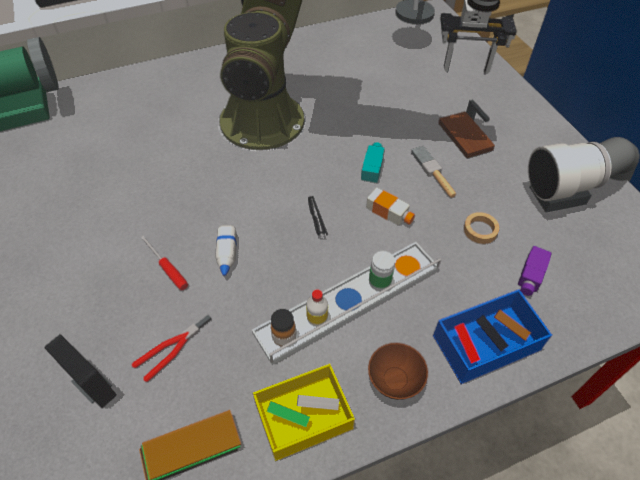

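The top view shows the orange-band tin at (225,267), cap up-left, and the blue-band bottle at (421,275), nozzle up. The orange disc is at (242,193) and the blue disc at (316,178).

Things that could be mistaken for the targets:
- **Tin:** the purple tin (122,137) and the turquoise tin (210,346) have the wrong colour. The orange block (497,90) has no cap.
- **Bottle:** the flask at (356,162) is standing, with a red cap.

I choose (225,267) and (421,275).

```bash
cat > h.py <<'E'
import numpy as np,cv2
def ray(c,px):
    K=np.array([[c["fx"],0,c["cx"]],[0,c["fy"],c["cy"]],[0,0,1]])
    u=cv2.undistortPoints(np.array(px,float).reshape(-1,1,2),K,np.array(c["dist_coeffs"])).reshape(-1,2)
    W=np.array(c["world_to_cam"]);R=W[:3,:3];o=-R.T@W[:3,3]
    return o,np.c_[u,np.ones(len(u))]@R
def plane(c,px,z):
    o,d=ray(c,px);return o+d*((z-o[2])/d[:,2:3])
def proj(c,P):
    K=np.array([[c["fx"],0,c["cx"]],[0,c["fy"],c["cy"]],[0,0,1]]);W=np.array(c["world_to_cam"])
    return cv2.projectPoints(np.array(P,float).reshape(-1,3),cv2.Rodrigues(W[:3,:3])[0],W[:3,3],K,np.array(c["dist_coeffs"]))[0].reshape(-1,2)
def cross(ca,pa,cb,pb):
    oa,da=ray(ca,[pa]);ob,db=ray(cb,[pb]);da=da[0]/np.linalg.norm(da[0]);db=db[0]/np.linalg.norm(db[0])
    s=np.linalg.lstsq(np.c_[da,-db],ob-oa,rcond=None)[0]
    a=oa+s[0]*da;b=ob+s[1]*db;return (a+b)/2,np.linalg.norm(a-b)
def mask(c,h0,h1,smin,vmin,box,smax=255):
    hsv=cv2.cvtColor(c["image"],cv2.COLOR_RGB2HSV)
    m=cv2.inRange(hsv,(h0,smin,vmin),(h1,smax,255));k=np.zeros_like(m);x0,y0,x1,y1=box;k[y0:y1,x0:x1]=m[y0:y1,x0:x1]
    return k
def cen(m):
    n,l,st,ce=cv2.connectedComponentsWithStats(m);o=np.argsort(-st[1:,4])+1
    return [(ce[i].round(1),st[i,4]) for i in o[:3]]
E
python3 - <<'E'
import pickle;from h import *
d=pickle.load(open("c0.pkl","rb"));t=d["top"];s=d["scene"]
# discs
for nm,h,bt,bs in(("org",(5,20),(225,175,262,212),(390,250,425,280)),("blu",(100,125),(298,160,335,196),(330,283,365,315))):
    a=cen(mask(t,*h,120,50,bt))[0];b=cen(mask(s,*h,120,50,bs))[0]
    print(nm,a,b,plane(t,[a[0]],6).round(1),plane(s,[b[0]],6).round(1),cross(t,a[0],s,b[0]))
# tin, bottle parts
for nm,h,bt,bs,z in(("tin",(5,20),(195,230,255,300),(360,185,420,230),30),("bot",(100,125),(395,235,445,310),(205,215,245,285),22)):
    A=cen(mask(t,*h,120,50,bt));B=cen(mask(s,*h,120,50,bs));print(nm,A,B)
    for a in A[:2]:print(plane(t,[a[0]],z).round(1))
    for a in B[:2]:print(plane(s,[a[0]],z).round(1))
# silhouettes (bright or saturated) from top
for nm,b in(("tin",(195,230,255,300)),("bot",(400,238,445,310))):
    hsv=cv2.cvtColor(t["image"],cv2.COLOR_RGB2HSV);x0,y0,x1,y1=b
    m=np.zeros(hsv.shape[:2],np.uint8);r=hsv[y0:y1,x0:x1];m[y0:y1,x0:x1]=((r[...,1]>110)|(r[...,2]>150))*255
    c=max(cv2.findContours(m,0,2)[0],key=cv2.contourArea);R=cv2.minAreaRect(c);print(nm,R,plane(t,cv2.boxPoints(R),35).round(1).tolist())
I=cv2.resize(t["image"][230:320,190:450],None,fx=3,fy=3,interpolation=2);cv2.imwrite("pics/crop.png",I[:,:,::-1])
E
```

```text
org (array([241.7, 192.8]), np.int32(536)) (array([406.7, 264.9]), np.int32(364)) [[620.4 153.3   6. ]] [[617.8 151.8   6. ]] (array([619.42653238, 151.87831809,   8.43525732]), np.float64(2.3610559225626955))
blu (array([316.1, 177. ]), np.int32(499)) (array([347.4, 298.2]), np.int32(384)) [[652.2 -12.    6. ]] [[648.6 -14.    6. ]] (array([650.83880302, -13.42554471,   9.19107268]), np.float64(3.160178013462255))
tin [(array([227.2, 272.5]), np.int32(475)), (array([210.5, 244.7]), np.int32(91))] [(array([383.2, 203.5]), np.int32(404)), (array([408.8, 217.5]), np.int32(86))]
[[443.7 181.5  30. ]]
[[503.7 217.1  30. ]]
[[443.5 173.3  30. ]]
[[507.7 211.7  30. ]]
bot [(array([419.5, 283.7]), np.int32(84)), (array([428.9, 248.3]), np.int32(55))] [(array([224.2, 269. ]), np.int32(68)), (array([225.7, 236.9]), np.int32(39))]
[[ 411.2 -225.    22. ]]
[[ 486. -249.   22.]]
[[ 480.9 -248.8   22. ]]
[[ 392.6 -219.9   22. ]]
tin ((227.23077392578125, 272.3460998535156), (20.80125617980957, 23.852108001708984), 56.3099365234375) [[448.8, 213.6, 35.0], [475.8, 171.8, 35.0], [438.6, 147.5, 35.0], [411.9, 189.3, 35.0]]
bot ((419.4000244140625, 283.8000183105469), (20.238576889038086, 4.427187919616699), 18.43494987487793) [[413.3, -200.7, 35.0], [422.0, -204.1, 35.0], [407.8, -243.4, 35.0], [399.2, -240.0, 35.0]]
```

View pics/crop.png

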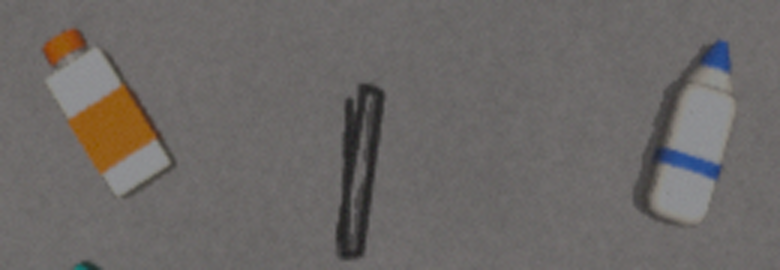

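The crop confirms both choices: an orange band and orange cap on the left tin (cap up-left), and a blue band and blue nozzle on the right bottle. The glasses lie between them.

```bash
python3 - <<'E'
import pickle;from h import *
d=pickle.load(open("c0.pkl","rb"));t=d["top"]
print("cam",ray(t,[[0,0]])[0])
hsv=cv2.cvtColor(t["image"],cv2.COLOR_RGB2HSV);print(hsv[255,215],hsv[265,423],hsv[270,260])
for nm,b,z in(("tin",(195,230,255,300),30),("bot",(400,238,445,310),22)):
    x0,y0,x1,y1=b;r=hsv[y0:y1,x0:x1]
    for body in(0,1):
        m=np.zeros(hsv.shape[:2],np.uint8);g=(r[...,2]>125)
        if not body:g|=(r[...,1]>110)
        m[y0:y1,x0:x1]=g*255
        if body: m=cv2.morphologyEx(m,cv2.MORPH_OPEN,np.ones((9,9)))
        c=max(cv2.findContours(m,0,2)[0],key=cv2.contourArea);R=cv2.minAreaRect(c);B=plane(t,cv2.boxPoints(R),z)
        e=[B[1]-B[0],B[2]-B[1]];l=[np.linalg.norm(v) for v in e];k=int(l[1]>l[0]);a=e[k]*np.sign(e[k][0])
        print(nm,body,B.mean(0).round(1),np.round(l,1),"heading",np.degrees(np.arctan2(a[1],a[0])).round(1))
E
```

```text
cam [ 379.16194852    2.47382605 1087.99231921]
[130   5 143] [120   5 142] [ 10   7 107]
tin 0 [459.  190.7  30. ] [ 49.9 120.2] heading 31.5
tin 1 [449.4 186.6  30. ] [46.7 99.5] heading 31.5
bot 0 [ 434.  -232.2   22. ] [129.7  42.7] heading -17.7
bot 1 [ 417.7 -228.8   22. ] [95.8 38.2] heading -18.7
```

Request:
{"name": "jog_arm", "arguments": {
  "commands": [
    {"az":1,"dz":-0.5},
    {"az":1,"dz":-0.5},
    {"az":1},
    {"az":1},
    {"az":1},
    {"az":1},
    {"az":1},
    {"az":1},
    {"az":1},
    {"az":1}
  ]
}}

```text
schema error: expected keys dx, dy, dz, ax, ay, az, gripper
```

```bash
cat >> h.py <<'E'
from scipy.spatial.transform import Rotation as Ro
def tool(s):
    return np.array(s["eef_pos"],float),Ro.from_euler("xyz",s["eef_rot"])
def togo(target,yaw,tilt,s):
    "shift/turn in current tool axes; yaw=heading (deg) of tool x, tilt about tool y (deg)"
    p,R=tool(s);G=Ro.from_euler("xyz",[np.pi,0,np.radians(yaw)])*Ro.from_euler("y",tilt,degrees=True)
    print("pos",p.round(1),"zaxis",R.as_matrix()[:,2].round(3),"shift/40",(R.inv().apply(np.array(target)-p)/40).round(2),"turn/10",((R.inv()*G).as_rotvec(degrees=True)/10).round(2),"q",np.round(s["joints"],2))
E
python3 - <<'E'
from h import *;from cell import manip
togo([430,187,220],31.5,0,manip.read_state())
E
```

```text
pos [244.9 492.2 181.5] zaxis [-0.001 -0.001 -1.   ] shift/40 [-7.54 -4.77 -0.96] turn/10 [-0.00e+00  1.00e-02  1.22e+01] q [ 1.04  0.3   1.52 -0.    1.32 -0.07]
```

Request:
{"name": "jog_arm", "arguments": {
  "commands": [
    {"dx":0,"dy":0,"dz":-0.5,"ax":0,"ay":0,"az":1,"gripper":0},
    {"dx":0,"dy":0,"dz":-0.5,"ax":0,"ay":0,"az":1,"gripper":0},
    {"dx":0,"dy":0,"dz":0,"ax":0,"ay":0,"az":1,"gripper":0},
    {"dx":0,"dy":0,"dz":0,"ax":0,"ay":0,"az":1,"gripper":0},
    {"dx":0,"dy":0,"dz":0,"ax":0,"ay":0,"az":1,"gripper":0},
    {"dx":0,"dy":0,"dz":0,"ax":0,"ay":0,"az":1,"gripper":0},
    {"dx":0,"dy":0,"dz":0,"ax":0,"ay":0,"az":1,"gripper":0},
    {"dx":0,"dy":0,"dz":0,"ax":0,"ay":0,"az":1,"gripper":0},
    {"dx":0,"dy":0,"dz":0,"ax":0,"ay":0,"az":1,"gripper":0},
    {"dx":0,"dy":0,"dz":0,"ax":0,"ay":0,"az":1,"gripper":0}
  ]
}}

```text
clock: 1.35
eef_pos: [245.0, 492.2, 221.7]
eef_rot: [3.142, 0.001, 0.929]
wrist_force: [-0.8, 0.0, -0.5]
finger_gap: 94.4
finger_force: 0.0
```

```bash
python3 - <<'E'
from h import *;from cell import manip
togo([430,175,220],31.5,0,manip.read_state())
E
```

```text
pos [245.  492.2 221.7] zaxis [-0.    -0.001 -1.   ] shift/40 [-3.58  8.45  0.05] turn/10 [0.   0.   2.17] q [ 1.04  0.27  1.46 -0.    1.41  1.68]
```

Request:
{"name": "jog_arm", "arguments": {
  "commands": [
    {"dx":-0.45,"dy":1,"dz":0,"ax":0,"ay":0,"az":0,"gripper":0},
    {"dx":-0.45,"dy":1,"dz":0,"ax":0,"ay":0,"az":0,"gripper":0},
    {"dx":-0.45,"dy":1,"dz":0,"ax":0,"ay":0,"az":0,"gripper":0},
    {"dx":-0.45,"dy":1,"dz":0,"ax":0,"ay":0,"az":0,"gripper":0},
    {"dx":-0.45,"dy":1,"dz":0,"ax":0,"ay":0,"az":0,"gripper":0},
    {"dx":-0.45,"dy":1,"dz":0,"ax":0,"ay":0,"az":0,"gripper":0},
    {"dx":-0.45,"dy":1,"dz":0,"ax":0,"ay":0,"az":0,"gripper":0},
    {"dx":-0.45,"dy":1,"dz":0,"ax":0,"ay":0,"az":0,"gripper":0},
    {"dx":0,"dy":0.45,"dz":0,"ax":0,"ay":0,"az":1,"gripper":0},
    {"dx":0,"dy":0,"dz":0,"ax":0,"ay":0,"az":1,"gripper":0}
  ]
}}

```text
clock: 2.6
eef_pos: [431.9, 174.7, 221.7]
eef_rot: [-3.141, 0.001, 0.578]
wrist_force: [0.4, 0.6, -0.2]
finger_gap: 93.9
finger_force: 0.0
```

```bash
python3 - <<'E'
from h import *;from cell import manip,cams
import pickle
s=manip.read_state();togo([430,175,220],31.5,0,s)
w=cams.camera("wrist");pickle.dump((w,s),open("w1.pkl","wb"));cv2.imwrite("pics/w1.png",w["image"][:,:,::-1])
print(ray(w,[[0,0]])[0],w["fx"],w["dist_coeffs"],proj(w,[454,187,42]))
E
```

```text
pos [431.9 174.7 221.7] zaxis [-0.001 -0.    -1.   ] shift/40 [-0.04 -0.03  0.04] turn/10 [-0.    0.    0.16] q [ 0.31  0.08  1.69 -0.    1.37  1.3 ]
[493.21535067 213.9482034  424.21130307] 410.2496215002607 [-0.02275387  0.          0.          0.          0.        ] [[326.80356136 188.04784876]]
```

View pics/w1.png

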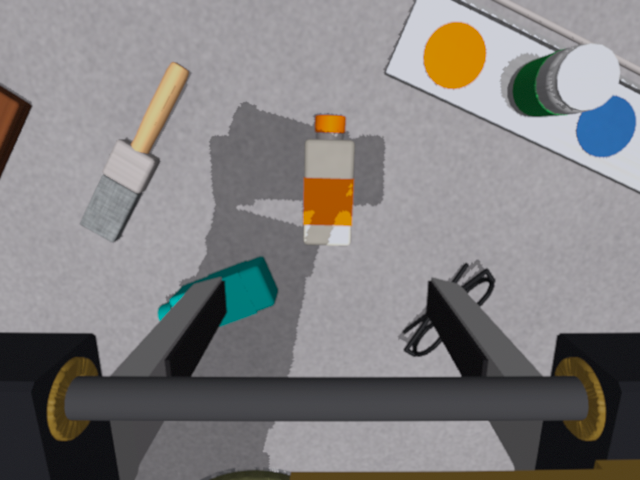

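The wrist view shows the tin body over columns 304–353 and rows 140–245, with the cap at (330,123) and its axis almost vertical in the image. The turquoise decoy is to its left and the orange disc is at (455,55).

```bash
python3 - <<'E'
import pickle;from h import *
w,s=pickle.load(open("w1.pkl","rb"))
hsv=cv2.cvtColor(w["image"],cv2.COLOR_RGB2HSV)
m=mask(w,3,22,120,60,(290,105,370,255));print(cen(m))
n,l,st,ce=cv2.connectedComponentsWithStats(m);k=np.argsort(-st[1:,4])+1
c=cv2.findContours((l==k[0]).astype(np.uint8),0,2)[0][0];R=cv2.minAreaRect(c);B=plane(w,cv2.boxPoints(R),42);print("band",st[k[0]],R,B.round(1).tolist(),B.mean(0))
for r in(150,165,195,240):print(r,hsv[r,296:362:2,2].tolist())
for col in(320,340):print(col,hsv[128:150,col,2].tolist(),hsv[232:256,col,2].tolist())
print("cap",plane(w,[ce[k[1]]],30))
P=plane(w,[[305,141],[353,141],[352,244.5],[305,244.5]],42);print(P.round(1).tolist())
d=mask(w,3,22,120,60,(400,0,500,100));print("disc o",plane(w,[cen(d)[0][0]],6));d=mask(w,100,125,120,50,(560,80,640,170));print("disc b",plane(w,[cen(d)[0][0]],6))
E
```

```text
[(array([327.7, 201.2]), np.int32(2303)), (array([329.6, 123.4]), np.int32(526))]
band [ 303  177   51   49 2303] ((327.64215087890625, 201.4456787109375), (49.920082092285156, 46.96245193481445), 2.2906100749969482) [[412.4, 188.3, 42.0], [450.9, 210.5, 42.0], [474.5, 170.8, 42.0], [436.7, 147.5, 42.0]] [443.63669981 179.30011729  42.        ]
150 [109, 110, 111, 112, 112, 150, 168, 171, 171, 171, 171, 172, 171, 170, 171, 171, 170, 170, 170, 170, 170, 171, 170, 170, 169, 169, 170, 169, 155, 119, 110, 113, 113]
165 [108, 110, 110, 111, 114, 152, 167, 170, 171, 171, 171, 171, 172, 172, 172, 171, 172, 172, 172, 173, 173, 172, 171, 171, 172, 172, 172, 167, 148, 109, 112, 112, 110]
195 [113, 110, 108, 117, 169, 172, 172, 172, 172, 172, 172, 172, 172, 172, 172, 172, 172, 171, 172, 172, 172, 172, 172, 172, 172, 192, 189, 191, 171, 116, 110, 109, 109]
240 [113, 113, 113, 111, 171, 177, 168, 170, 170, 171, 172, 171, 170, 169, 169, 167, 181, 214, 216, 215, 215, 215, 215, 215, 215, 215, 207, 173, 161, 166, 167, 166, 163]
320 [201, 184, 162, 141, 121, 112, 112, 112, 113, 112, 112, 123, 144, 160, 166, 170, 172, 172, 172, 172, 171, 171] [168, 168, 169, 170, 170, 170, 170, 170, 170, 170, 164, 151, 139, 145, 160, 164, 164, 165, 164, 163, 164, 165, 166, 166]
340 [205, 205, 203, 189, 150, 107, 102, 105, 105, 106, 104, 110, 129, 151, 161, 165, 169, 171, 171, 171, 170, 170] [215, 215, 215, 215, 215, 215, 215, 215, 215, 215, 214, 209, 200, 178, 159, 165, 169, 168, 168, 166, 165, 166, 167, 167]
cap [[504.28093842 216.60424019  30.        ]]
[[478.9, 226.8, 42.0], [502.7, 190.4, 42.0], [421.7, 136.9, 42.0], [397.0, 174.9, 42.0]]
disc o [[622.0828768 152.1694678   6.       ]]
disc b [[652.9046977  -15.27966262   6.        ]]
```

Request:
{"name": "jog_arm", "arguments": {
  "commands": [
    {"dx":0.85,"dy":0,"dz":0.8,"ax":0,"ay":0,"az":0,"gripper":0},
    {"dx":0.85,"dy":0,"dz":0.8,"ax":0,"ay":0,"az":0,"gripper":0},
    {"dx":0,"dy":0,"dz":0,"ax":0,"ay":-1,"az":0,"gripper":0},
    {"dx":0,"dy":0,"dz":0,"ax":0,"ay":-1,"az":0,"gripper":0},
    {"dx":0,"dy":0,"dz":0,"ax":0,"ay":-1,"az":0,"gripper":0},
    {"dx":0,"dy":0,"dz":0,"ax":0,"ay":-1,"az":0,"gripper":0}
  ]
}}

```text
clock: 3.4
eef_pos: [488.1, 213.6, 158.3]
eef_rot: [-3.139, 0.703, 0.589]
wrist_force: [-1.2, -0.3, -0.0]
finger_gap: 93.9
finger_force: 0.0
```

```bash
python3 - <<'E'
from h import *;from cell import manip
togo([448,181,15.6],32.5,-40,manip.read_state())
E
```

```text
pos [488.1 213.6 158.3] zaxis [-0.539 -0.358 -0.763] shift/40 [1.33 0.13 3.55] turn/10 [0.07 0.03 0.1 ] q [ 0.41  0.77  1.04 -0.13  2.03  1.37]
```

Request:
{"name": "jog_arm", "arguments": {
  "commands": [
    {"dx":0.66,"dy":0.07,"dz":0.2,"ax":0.07,"ay":0,"az":0.1,"gripper":0},
    {"dx":0.66,"dy":0.06,"dz":0.4,"ax":0,"ay":0,"az":0,"gripper":0},
    {"dx":0,"dy":0,"dz":0.7,"ax":0,"ay":0,"az":0,"gripper":0},
    {"dx":0,"dy":0,"dz":0.7,"ax":0,"ay":0,"az":0,"gripper":0},
    {"dx":0,"dy":0,"dz":0.5,"ax":0,"ay":0,"az":0,"gripper":0},
    {"dx":0,"dy":0,"dz":0.4,"ax":0,"ay":0,"az":0,"gripper":0},
    {"dx":0,"dy":0,"dz":0,"ax":0,"ay":0,"az":0,"gripper":0}
  ]
}}

```text
clock: 4.28
eef_pos: [461.2, 190.6, 34.7]
eef_rot: [3.142, 0.7, 0.566]
wrist_force: [1.2, 0.1, 0.9]
finger_gap: 94.1
finger_force: 0.0
```

```bash
python3 - <<'E'
from h import *;from cell import manip
togo([448,181,15.6],32.5,-40,manip.read_state())
E
```

```text
pos [461.2 190.6  34.7] zaxis [-0.544 -0.346 -0.765] shift/40 [-0.    0.03  0.63] turn/10 [-0.    0.01 -0.01] q [ 0.39  0.83  1.24 -0.12  1.76  1.41]
```

Now I'll finish the approach and close on the tin.

Request:
{"name": "jog_arm", "arguments": {
  "commands": [
    {"dx":0,"dy":0.03,"dz":0.4,"ax":0,"ay":0,"az":0,"gripper":0},
    {"dx":0,"dy":0,"dz":0.23,"ax":0,"ay":0,"az":0,"gripper":0},
    {"dx":0,"dy":0,"dz":0,"ax":0,"ay":0,"az":0,"gripper":1},
    {"dx":0,"dy":0,"dz":0,"ax":0,"ay":0,"az":0,"gripper":1},
    {"dx":0,"dy":0,"dz":0,"ax":0,"ay":0,"az":0,"gripper":1},
    {"dx":0,"dy":0,"dz":0,"ax":0,"ay":0,"az":0,"gripper":1},
    {"dx":0,"dy":0,"dz":0,"ax":0,"ay":0,"az":0,"gripper":1},
    {"dx":0,"dy":0,"dz":0,"ax":0,"ay":0,"az":0,"gripper":1}
  ],
  "squeeze": 30
}}

```text
clock: 5.28
eef_pos: [448.9, 181.2, 16.0]
eef_rot: [3.139, 0.698, 0.563]
wrist_force: [-0.3, 1.1, 1.5]
finger_gap: 45.7
finger_force: 29.9
```

Request:
{"name": "jog_arm", "arguments": {
  "commands": [
    {"dx":-0.32,"dy":0,"dz":-0.38,"ax":0,"ay":0,"az":0,"gripper":1},
    {"dx":-0.64,"dy":0,"dz":-0.77,"ax":0,"ay":0,"az":0,"gripper":1},
    {"dx":-0.64,"dy":0,"dz":-0.77,"ax":0,"ay":0,"az":0,"gripper":1},
    {"dx":-0.64,"dy":0,"dz":-0.77,"ax":0,"ay":0,"az":0,"gripper":1},
    {"dx":-0.64,"dy":0,"dz":-0.77,"ax":0,"ay":0.5,"az":0,"gripper":1},
    {"dx":0,"dy":0,"dz":0,"ax":0,"ay":0.8,"az":0,"gripper":1},
    {"dx":0,"dy":0,"dz":0,"ax":0,"ay":0.9,"az":0,"gripper":1},
    {"dx":0,"dy":0,"dz":0,"ax":0,"ay":0.9,"az":0,"gripper":1},
    {"dx":0,"dy":0,"dz":0,"ax":0,"ay":0.9,"az":0,"gripper":1}
  ]
}}

```text
clock: 6.4
eef_pos: [449.3, 181.7, 197.6]
eef_rot: [3.139, -0.007, 0.564]
wrist_force: [0.9, 0.4, -2.6]
finger_gap: 45.5
finger_force: 29.9
```

```bash
python3 - <<'E'
from h import *;from cell import manip
togo([600,148,190],10.7,50,manip.read_state())
E
```

```text
pos [449.3 181.7 197.6] zaxis [ 0.007  0.001 -1.   ] shift/40 [2.73 2.73 0.21] turn/10 [-0.94  4.9   2.03] q [ 0.31  0.14  1.68 -0.    1.31  1.32]
```

The arm's wrist would hit its singularity at a 50° forward tilt at the lane. I'll lay the tin back where it was and regrasp it with a 60° back-tilt, so the final tilt is only 30°.

Request:
{"name": "jog_arm", "arguments": {
  "commands": [
    {"dx":0,"dy":0,"dz":0.5,"ax":0,"ay":-1,"az":0,"gripper":1},
    {"dx":0,"dy":0,"dz":0.5,"ax":0,"ay":-1,"az":0,"gripper":1},
    {"dx":0,"dy":0,"dz":0,"ax":0,"ay":-1,"az":0,"gripper":1},
    {"dx":0,"dy":0,"dz":0,"ax":0,"ay":-1,"az":0,"gripper":1},
    {"dx":0.64,"dy":0,"dz":0.77,"ax":0,"ay":0,"az":0,"gripper":1},
    {"dx":0.64,"dy":0,"dz":0.77,"ax":0,"ay":0,"az":0,"gripper":1}
  ]
}}

```text
clock: 7.15
eef_pos: [446.5, 179.6, 75.8]
eef_rot: [3.139, 0.697, 0.563]
wrist_force: [0.7, 0.3, -2.8]
finger_gap: 45.6
finger_force: 29.9
```

```bash
python3 - <<'E'
from h import *;from cell import manip
togo([449,181.2,17],32.5,-40,manip.read_state())
E
```

```text
pos [446.5 179.6  75.8] zaxis [-0.542 -0.345 -0.767] shift/40 [ 1.   -0.    1.08] turn/10 [-0.   -0.   -0.02] q [ 0.38  0.73  1.3  -0.12  1.8   1.4 ]
```

Request:
{"name": "jog_arm", "arguments": {
  "commands": [
    {"dx":0.4,"dy":0,"dz":0.45,"ax":0,"ay":0,"az":0,"gripper":1},
    {"dx":0.35,"dy":0,"dz":0.4,"ax":0,"ay":0,"az":0,"gripper":1},
    {"dx":0.15,"dy":0,"dz":0.15,"ax":0,"ay":0,"az":0,"gripper":1},
    {"dx":0.1,"dy":0,"dz":0.08,"ax":0,"ay":0,"az":0,"gripper":1},
    {"dx":0,"dy":0,"dz":0,"ax":0,"ay":0,"az":0,"gripper":0},
    {"dx":0,"dy":0,"dz":0,"ax":0,"ay":0,"az":0,"gripper":0},
    {"dx":0,"dy":0,"dz":0,"ax":0,"ay":0,"az":0,"gripper":0},
    {"dx":0,"dy":0,"dz":0,"ax":0,"ay":0,"az":0,"gripper":0},
    {"dx":-0.2,"dy":0,"dz":-0.2,"ax":0,"ay":0,"az":0,"gripper":0}
  ]
}}

```text
clock: 8.28
eef_pos: [447.5, 180.3, 28.7]
eef_rot: [3.139, 0.699, 0.563]
wrist_force: [0.1, 0.1, 0.2]
finger_gap: 91.8
finger_force: 0.0
```

```bash
python3 - <<'E'
from h import *;from cell import manip
b=-60;h=np.array([.843,.537,0]);z=np.sin(np.radians(b))*h+np.cos(np.radians(b))*np.array([0,0,-1])
G=np.array([454,185,24])+5*h
print(G+11*z);togo(G+11*z,32.5,b,manip.read_state())
E
```

```text
[450.18434643 182.56938794  18.5       ]
pos [447.5 180.3  28.7] zaxis [-0.543 -0.345 -0.765] shift/40 [ 0.23 -0.01  0.14] turn/10 [-0.01 -1.99 -0.02] q [ 0.38  0.8   1.31 -0.12  1.73  1.41]
```

Request:
{"name": "jog_arm", "arguments": {
  "commands": [
    {"dx":0,"dy":0,"dz":0,"ax":0,"ay":-0.7,"az":0,"gripper":0},
    {"dx":0,"dy":0,"dz":0,"ax":0,"ay":-0.7,"az":0,"gripper":0},
    {"dx":0,"dy":0,"dz":0,"ax":0,"ay":-0.6,"az":0,"gripper":0},
    {"dx":0.26,"dy":0,"dz":0.05,"ax":0,"ay":0,"az":0,"gripper":0},
    {"dx":0,"dy":0,"dz":0,"ax":0,"ay":0,"az":0,"gripper":1},
    {"dx":0,"dy":0,"dz":0,"ax":0,"ay":0,"az":0,"gripper":1},
    {"dx":0,"dy":0,"dz":0,"ax":0,"ay":0,"az":0,"gripper":1},
    {"dx":0,"dy":0,"dz":0,"ax":0,"ay":0,"az":0,"gripper":1},
    {"dx":0,"dy":0,"dz":0,"ax":0,"ay":0,"az":0,"gripper":1}
  ],
  "squeeze": 35
}}

```text
clock: 9.4
eef_pos: [450.8, 182.3, 18.9]
eef_rot: [3.138, 1.047, 0.561]
wrist_force: [-0.8, 0.5, -0.5]
finger_gap: 47.5
finger_force: 0.0
```

```bash
python3 - <<'E'
from h import *;from cell import manip,cams
togo([450,182.5,18.5],32.5,-60,manip.read_state())
t=cams.camera("top")
for a in cen(mask(t,5,20,120,50,(195,230,255,300))):print(a,plane(t,[a[0]],42))
E
```

```text
pos [450.8 182.3  18.9] zaxis [-0.731 -0.464 -0.5  ] shift/40 [ 0.   -0.02  0.02] turn/10 [-0.01 -0.   -0.02] q [ 0.4   1.07  1.03 -0.17  2.08  1.41]
(array([228.4, 271.5]), np.int32(454)) [[444.98776819 176.93780038  42.        ]]
(array([213. , 242.9]), np.int32(63)) [[506.02034188 209.36453888  42.        ]]
```

Request:
{"name": "jog_arm", "arguments": {
  "commands": [
    {"dx":0,"dy":0,"dz":0,"ax":0,"ay":0,"az":0,"gripper":1},
    {"dx":0,"dy":0,"dz":0,"ax":0,"ay":0,"az":0,"gripper":1},
    {"dx":-0.43,"dy":0,"dz":-0.25,"ax":0,"ay":0,"az":0,"gripper":1},
    {"dx":-0.87,"dy":0,"dz":-0.5,"ax":0,"ay":0,"az":0,"gripper":1},
    {"dx":-0.87,"dy":0,"dz":-0.5,"ax":0,"ay":0,"az":0,"gripper":1},
    {"dx":-0.87,"dy":0,"dz":-0.5,"ax":0,"ay":0,"az":0,"gripper":1},
    {"dx":-0.87,"dy":0,"dz":-0.5,"ax":0,"ay":0.5,"az":0,"gripper":1},
    {"dx":0,"dy":0,"dz":0,"ax":0,"ay":0.8,"az":0,"gripper":1},
    {"dx":0,"dy":0,"dz":0,"ax":0,"ay":0.9,"az":0,"gripper":1},
    {"dx":0,"dy":0,"dz":0,"ax":0,"ay":0.9,"az":0,"gripper":1}
  ]
}}

```text
clock: 10.7
eef_pos: [450.5, 182.6, 200.4]
eef_rot: [3.139, 0.499, 0.563]
wrist_force: [-0.2, -0.3, -3.1]
finger_gap: 45.7
finger_force: 34.9
```

Request:
{"name": "jog_arm", "arguments": {
  "commands": [
    {"dx":0,"dy":0,"dz":0,"ax":0,"ay":0.9,"az":0,"gripper":1},
    {"dx":0,"dy":0,"dz":0,"ax":0,"ay":0.9,"az":0,"gripper":1},
    {"dx":0,"dy":0,"dz":0,"ax":0,"ay":0.9,"az":0,"gripper":1},
    {"dx":0,"dy":0,"dz":0,"ax":0,"ay":0.2,"az":1,"gripper":1},
    {"dx":0,"dy":0,"dz":0,"ax":0,"ay":0,"az":1,"gripper":1}
  ]
}}

```text
clock: 11.32
eef_pos: [449.7, 182.1, 200.6]
eef_rot: [3.137, -0.004, 0.209]
wrist_force: [-0.3, -0.4, -3.0]
finger_gap: 45.9
finger_force: 34.9
```

```bash
cat >> h.py <<'E'
def place(disc,yaw,tilt,xg,zfloor,s):
    "grasp point at xg along object axis (object vertical)"
    h=np.array([np.cos(np.radians(yaw)),np.sin(np.radians(yaw)),0]);b=np.radians(tilt)
    z=np.sin(b)*h+np.cos(b)*np.array([0,0,-1.])
    T=np.array([disc[0],disc[1],zfloor+55+xg])+11*z;print("T",T.round(1));togo(T,yaw,tilt,s)
E
python3 - <<'E'
from h import *;from cell import manip
place([620,152],12,30,5,6+120,manip.read_state())
E
```

```text
T [625.4 153.1 176.5]
pos [449.7 182.1 200.6] zaxis [ 0.005 -0.003 -1.   ] shift/40 [4.14 1.62 0.62] turn/10 [0.02 2.98 0.01] q [ 0.31  0.14  1.67 -0.    1.33  1.67]
```

Request:
{"name": "jog_arm", "arguments": {
  "commands": [
    {"dx":0.8,"dy":0.32,"dz":0,"ax":0,"ay":0,"az":0,"gripper":1},
    {"dx":0.8,"dy":0.32,"dz":0,"ax":0,"ay":0,"az":0,"gripper":1},
    {"dx":0.8,"dy":0.32,"dz":0,"ax":0,"ay":0,"az":0,"gripper":1},
    {"dx":0.8,"dy":0.33,"dz":0,"ax":0,"ay":0,"az":0,"gripper":1},
    {"dx":0.8,"dy":0.33,"dz":0,"ax":0,"ay":0,"az":0,"gripper":1},
    {"dx":0,"dy":0,"dz":0,"ax":0,"ay":0.9,"az":0,"gripper":1},
    {"dx":0,"dy":0,"dz":0,"ax":0,"ay":0.9,"az":0,"gripper":1},
    {"dx":0,"dy":0,"dz":0,"ax":0,"ay":0.9,"az":0,"gripper":1},
    {"dx":0,"dy":0,"dz":0,"ax":0,"ay":0.3,"az":0,"gripper":1},
    {"dx":0,"dy":0,"dz":0,"ax":0,"ay":0,"az":0,"gripper":1}
  ]
}}

```text
clock: 12.58
eef_pos: [619.6, 153.1, 200.3]
eef_rot: [3.136, -0.525, 0.218]
wrist_force: [0.6, 0.7, -1.8]
finger_gap: 45.8
finger_force: 34.9
```

```bash
python3 - <<'E'
from h import *;from cell import manip,cams
import pickle
s=manip.read_state();place([620,152],12,30,5,6+50,s)
d={n:cams.camera(n) for n in("scene","top")};pickle.dump(d,open("c1.pkl","wb"))
I=cv2.resize(d["scene"]["image"][150:340,220:480],None,fx=3,fy=3,interpolation=2);cv2.imwrite("pics/s1.png",I[:,:,::-1])
E
```

```text
T [625.4 153.1 106.5]
pos [619.6 153.1 200.3] zaxis [ 0.49   0.103 -0.866] shift/40 [-1.05  0.02  2.1 ] turn/10 [ 0.01 -0.01  0.04] q [0.18 0.19 1.71 0.02 0.72 1.52]
```

View pics/s1.png

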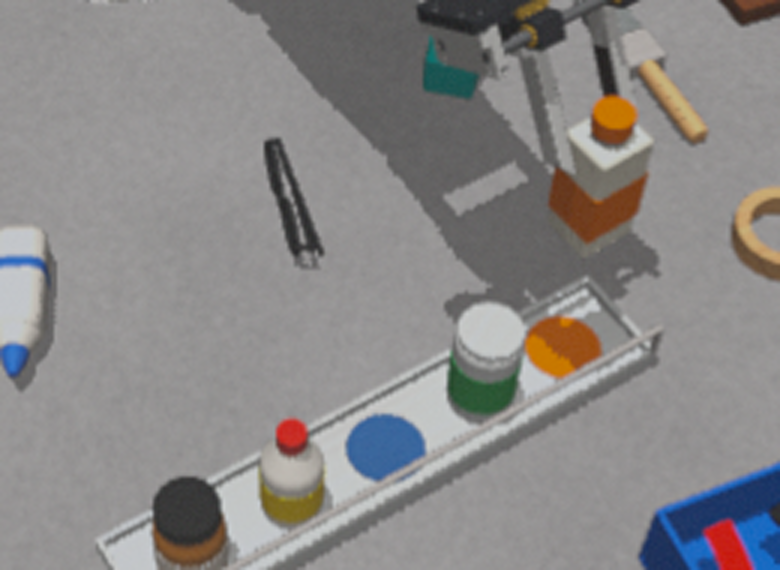

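The tin is held upright, with the cap at about (425,187) in the scene image, above and behind the orange disc. Next I'll triangulate the cap in two views to get its offset from the grasp point.

```bash
python3 - <<'E'
import pickle;from h import *
d=pickle.load(open("c1.pkl","rb"));t=d["top"];s=d["scene"]
p=np.array([619.6,153.1,200.3])-11*np.array([.49,.103,-.866]);print("G",p)
e=p+np.array([-5+3,0,62-5]);print("exp cap top",e,proj(s,e),proj(t,e))
x,y=proj(t,e)[0].astype(int)
a=cen(mask(t,3,22,110,50,(x-35,y-35,x+35,y+35)));b=cen(mask(s,3,22,110,50,(405,175,445,205)));print(a,b)
print(cross(t,a[0][0],s,b[0][0]))
E
```

```text
G [614.21  151.967 209.826]
exp cap top [612.21  151.967 266.826] [[423.22910211 187.21200221]] [[220.84178977 164.3357671 ]]
[(array([220.3, 161.6]), np.int32(249)), (array([253.1, 188.9]), np.int32(17)), (array([203.2, 181.6]), np.int32(9))] [(array([424. , 189.2]), np.int32(194)), (array([439.8, 180.9]), np.int32(43))]
(array([616.88600374, 152.24795558, 265.91578254]), np.float64(1.6962910688560515))
```

Request:
{"name": "jog_arm", "arguments": {
  "commands": [
    {"dx":-0.2,"dy":0,"dz":0.48,"ax":0,"ay":0,"az":0,"gripper":1},
    {"dx":-0.4,"dy":0,"dz":0.69,"ax":0,"ay":0,"az":0,"gripper":1},
    {"dx":-0.4,"dy":0,"dz":0.69,"ax":0,"ay":0,"az":0,"gripper":1},
    {"dx":-0.4,"dy":0,"dz":0.69,"ax":0,"ay":0,"az":0,"gripper":1},
    {"dx":-0.1,"dy":0,"dz":0.17,"ax":0,"ay":0,"az":0,"gripper":1},
    {"dx":0,"dy":0,"dz":0,"ax":0,"ay":0,"az":0,"gripper":1}
  ]
}}

```text
clock: 13.42
eef_pos: [623.7, 153.4, 76.0]
eef_rot: [3.136, -0.525, 0.218]
wrist_force: [0.1, 0.6, -2.6]
finger_gap: 45.8
finger_force: 34.9
```

```bash
python3 - <<'E'
from h import *;from cell import manip,cams
togo([622.4,152.5,57.5],12,30,manip.read_state())
E
```

```text
pos [623.7 153.4  76. ] zaxis [ 0.49   0.103 -0.865] shift/40 [-0.26  0.01  0.38] turn/10 [ 0.01 -0.01  0.04] q [0.18 0.36 1.82 0.04 0.44 1.5 ]
```

Request:
{"name": "jog_arm", "arguments": {
  "commands": [
    {"dx":-0.12,"dy":0,"dz":0.15,"ax":0,"ay":0,"az":0,"gripper":1},
    {"dx":-0.07,"dy":0,"dz":0.11,"ax":0,"ay":0,"az":0,"gripper":1},
    {"dx":-0.04,"dy":0,"dz":0.06,"ax":0,"ay":0,"az":0,"gripper":1},
    {"dx":-0.02,"dy":0,"dz":0.03,"ax":0,"ay":0,"az":0,"gripper":1},
    {"dx":0,"dy":0,"dz":0,"ax":0,"ay":0,"az":0,"gripper":1}
  ]
}}

```text
clock: 14.05
eef_pos: [621.7, 152.8, 58.4]
eef_rot: [3.136, -0.525, 0.218]
wrist_force: [-0.8, -0.3, -2.5]
finger_gap: 45.8
finger_force: 34.9
```

Request:
{"name": "jog_arm", "arguments": {
  "commands": [
    {"dx":-0.012,"dy":0,"dz":0.022,"ax":0,"ay":0,"az":0,"gripper":1},
    {"dx":0,"dy":0,"dz":0,"ax":0,"ay":0,"az":0,"gripper":1}
  ]
}}

```text
clock: 14.3
eef_pos: [621.7, 152.8, 57.4]
eef_rot: [3.136, -0.525, 0.218]
wrist_force: [-0.4, -0.2, -2.8]
finger_gap: 45.8
finger_force: 34.9
```

Request:
{"name": "jog_arm", "arguments": {
  "commands": [
    {"dx":-0.012,"dy":0,"dz":0.022,"ax":0,"ay":0,"az":0,"gripper":1},
    {"dx":0,"dy":0,"dz":0,"ax":0,"ay":0,"az":0,"gripper":1}
  ]
}}

```text
clock: 14.55
eef_pos: [621.8, 152.9, 56.4]
eef_rot: [3.136, -0.525, 0.218]
wrist_force: [0.6, 0.7, -2.0]
finger_gap: 45.8
finger_force: 34.9
```

Request:
{"name": "jog_arm", "arguments": {
  "commands": [
    {"dx":-0.012,"dy":0,"dz":0.022,"ax":0,"ay":0,"az":0,"gripper":1},
    {"dx":0,"dy":0,"dz":0,"ax":0,"ay":0,"az":0,"gripper":1}
  ]
}}

```text
clock: 14.8
eef_pos: [622.4, 153.1, 56.3]
eef_rot: [3.136, -0.527, 0.218]
wrist_force: [-2.0, 1.8, 5.2]
finger_gap: 45.6
finger_force: 35.0
```

Request:
{"name": "jog_arm", "arguments": {
  "commands": [
    {"dx":0,"dy":0,"dz":0,"ax":0,"ay":0,"az":0,"gripper":0.35},
    {"dx":0,"dy":0,"dz":0,"ax":0,"ay":0,"az":0,"gripper":0.35},
    {"dx":0,"dy":0,"dz":0,"ax":0,"ay":0,"az":0,"gripper":0.35}
  ]
}}

```text
clock: 15.18
eef_pos: [621.7, 152.8, 55.2]
eef_rot: [3.136, -0.525, 0.218]
wrist_force: [-0.7, 0.5, -0.7]
finger_gap: 61.2
finger_force: 0.0
```

Request:
{"name": "jog_arm", "arguments": {
  "commands": [
    {"dx":0,"dy":0,"dz":-0.2,"ax":0,"ay":0,"az":0,"gripper":0.35},
    {"dx":0,"dy":0,"dz":-0.5,"ax":0,"ay":0,"az":0,"gripper":0.35},
    {"dx":0,"dy":0,"dz":-0.8,"ax":0,"ay":0,"az":0,"gripper":0.35},
    {"dx":0,"dy":0,"dz":-1,"ax":0,"ay":0,"az":0,"gripper":0.35},
    {"dx":0,"dy":0,"dz":-1,"ax":0,"ay":0,"az":0,"gripper":0.2},
    {"dx":0,"dy":0,"dz":-1,"ax":0,"ay":-1,"az":0,"gripper":0},
    {"dx":0,"dy":0,"dz":0,"ax":0,"ay":-1,"az":0,"gripper":0},
    {"dx":0,"dy":0,"dz":0,"ax":0,"ay":-1,"az":0,"gripper":0},
    {"dx":0,"dy":0,"dz":0,"ax":0,"ay":0,"az":1,"gripper":0},
    {"dx":0,"dy":0,"dz":0,"ax":0,"ay":0,"az":1,"gripper":0}
  ]
}}

```text
clock: 16.42
eef_pos: [536.3, 135.0, 206.2]
eef_rot: [-3.138, -0.022, -0.139]
wrist_force: [0.6, -0.4, 1.1]
finger_gap: 94.0
finger_force: 0.0
```

```bash
python3 - <<'E'
from h import *;from cell import manip,cams
import pickle
s=manip.read_state();togo([380,-215,222],-18,0,s)
t=cams.camera("top");sc=cams.camera("scene");pickle.dump((t,sc),open("c2.pkl","wb"))
for X in([620,152,68],[619,152,45]):print(proj(t,X),proj(sc,X))
I=cv2.resize(sc["image"][190:340,230:480],None,fx=3,fy=3,interpolation=2);cv2.imwrite("pics/s2.png",I[:,:,::-1])
E
```

```text
pos [536.3 135.  206.2] zaxis [ 0.022  0.    -1.   ] shift/40 [-2.65  9.21 -0.48] turn/10 [-0.03 -0.12  1.  ] q [ 0.18  0.27  1.5  -0.    1.35  1.89]
[[238.16299053 186.59979718]] [[410.94323933 249.97132039]]
[[239.75623402 189.51275569]] [[409.32495456 255.58587503]]
```

View pics/s2.png

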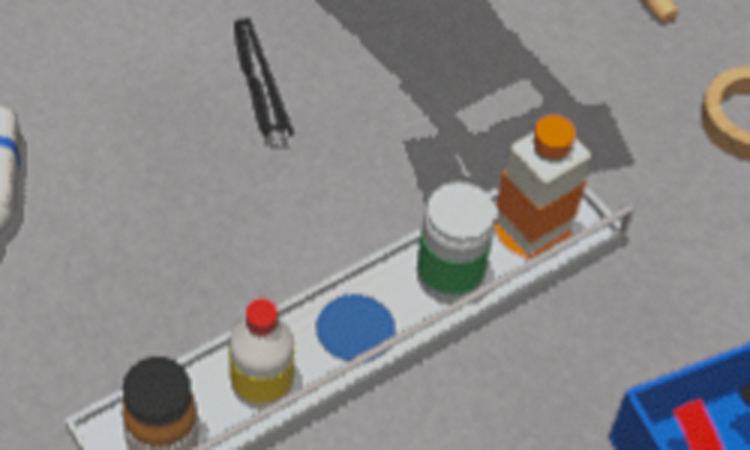

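The tin stands upright on the orange disc (crop 535,235) and the neighbouring containers are unmoved. Now the bottle.

Request:
{"name": "jog_arm", "arguments": {
  "commands": [
    {"dx":-0.26,"dy":0.92,"dz":-0.05,"ax":0,"ay":-0.12,"az":0,"gripper":0},
    {"dx":-0.26,"dy":0.92,"dz":-0.05,"ax":0,"ay":0,"az":0,"gripper":0},
    {"dx":-0.26,"dy":0.92,"dz":-0.05,"ax":0,"ay":0,"az":0,"gripper":0},
    {"dx":-0.26,"dy":0.92,"dz":-0.05,"ax":0,"ay":0,"az":0,"gripper":0},
    {"dx":-0.26,"dy":0.92,"dz":-0.05,"ax":0,"ay":0,"az":0,"gripper":0},
    {"dx":-0.26,"dy":0.92,"dz":-0.05,"ax":0,"ay":0,"az":0,"gripper":0},
    {"dx":-0.26,"dy":0.92,"dz":-0.05,"ax":0,"ay":0,"az":0,"gripper":0},
    {"dx":-0.26,"dy":0.92,"dz":-0.05,"ax":0,"ay":0,"az":0,"gripper":0},
    {"dx":-0.26,"dy":0.92,"dz":-0.05,"ax":0,"ay":0,"az":0,"gripper":0},
    {"dx":-0.26,"dy":0.92,"dz":-0.05,"ax":0,"ay":0,"az":1,"gripper":0}
  ]
}}

```text
clock: 17.77
eef_pos: [383.4, -216.9, 225.1]
eef_rot: [-3.138, -0.002, -0.306]
wrist_force: [0.1, 0.1, 0.3]
finger_gap: 94.0
finger_force: 0.0
```

Request:
{"name": "jog_arm", "arguments": {
  "commands": [
    {"dx":0,"dy":0,"dz":0,"ax":0,"ay":0,"az":0,"gripper":0},
    {"dx":0,"dy":0,"dz":0,"ax":0,"ay":0,"az":0,"gripper":0}
  ]
}}

```text
clock: 18.02
eef_pos: [384.2, -215.5, 224.8]
eef_rot: [-3.138, -0.001, -0.304]
wrist_force: [0.3, 0.4, -0.1]
finger_gap: 93.5
finger_force: 0.0
```

```bash
python3 - <<'E'
from h import *;from cell import manip,cams
import pickle
s=manip.read_state();togo([390,-217,222],-18,0,s)
w=cams.camera("wrist");pickle.dump((w,s),open("w2.pkl","wb"));cv2.imwrite("pics/w2.png",w["image"][:,:,::-1])
print(proj(w,[422.6,-228.5,44]))
hsv=cv2.cvtColor(w["image"],cv2.COLOR_RGB2HSV)
for a in cen(mask(w,100,125,110,50,(200,40,420,300))):print(a,plane(w,[a[0]],30))
E
```

```text
pos [ 384.2 -215.5  224.8] zaxis [ 0.002  0.003 -1.   ] shift/40 [ 0.15 -0.01  0.07] turn/10 [-0.02 -0.01  0.06] q [-0.6   0.02  1.75  0.    1.38  1.28]
[[326.86918447 172.68350603]]
(array([325.4, 186.2]), np.int32(480)) [[ 409.54774881 -222.90278228   30.        ]]
(array([328.4,  98.4]), np.int32(394)) [[ 485.71292688 -249.77408117   30.        ]]
```

View pics/w2.png

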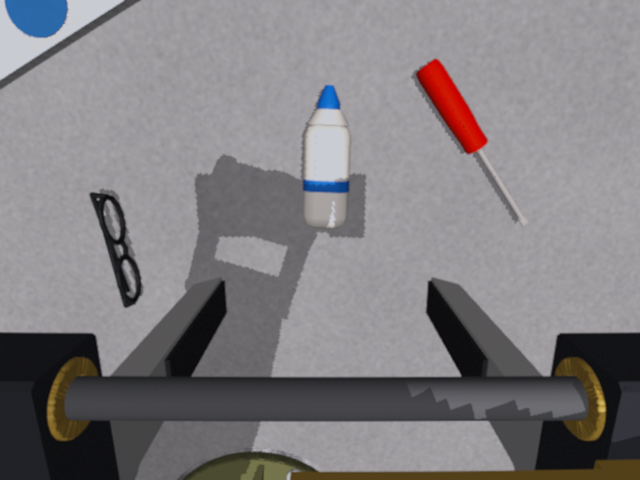

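The wrist view shows the bottle with its nozzle tip at (329,86), band at (325,186) and base at row 228. The axis is nearly vertical in the image, and the glasses and screwdriver are well to the sides.

```bash
python3 - <<'E'
import pickle;from h import *
w,s=pickle.load(open("w2.pkl","rb"))
n=plane(w,[[328.4,98.4]],22)[0];b=plane(w,[[325.4,186.2]],44)[0];v=n-b
hd=np.degrees(np.arctan2(v[1],v[0]));tip=plane(w,[[329,85.5]],22)[0];base=plane(w,[[326,228]],15)[0]
print(n,b,hd,tip,base,np.linalg.norm((tip-base)[:2]),plane(w,[[302.5,160],[350.5,160]],26).round(1))
h=np.array([np.cos(np.radians(hd)),np.sin(np.radians(hd)),0]);O=tip-79*h;O2=base+55*h;print("origin",O,O2)
b=np.radians(-60);z=np.sin(b)*h+np.cos(b)*np.array([0,0,-1.]);O=(O+O2)/2;O[2]=25;G=O+5*h
T=G+11*z;print("T",T,"pre",T+[0,0,90]);togo(T+[0,0,90],hd,-60,s)
E
```

```text
[ 486.36351796 -250.00135373   22.        ] [ 411.09191889 -223.45152131   44.        ] -19.42878830400752 [ 497.12838525 -253.95609051   22.        ] [ 366.75165335 -210.01009485   15.        ] 137.58394803081273 [[ 439.7 -209.3   26. ]
 [ 425.9 -253.3   26. ]]
origin [ 422.62698935 -227.67792449   22.        ] [ 418.61971379 -228.30502056   15.        ]
T [ 416.35481819 -226.4858735    19.5       ] pre [ 416.35481819 -226.4858735   109.5       ]
pos [ 384.2 -215.5  224.8] zaxis [ 0.002  0.003 -1.   ] shift/40 [0.85 0.03 2.88] turn/10 [ 0.08 -6.01  0.19] q [-0.6   0.02  1.75  0.    1.38  1.28]
```

Request:
{"name": "jog_arm", "arguments": {
  "commands": [
    {"dx":0.45,"dy":0,"dz":0.6,"ax":0,"ay":0,"az":0.19,"gripper":0},
    {"dx":0.45,"dy":0,"dz":0.6,"ax":0.07,"ay":0,"az":0,"gripper":0},
    {"dx":0,"dy":0,"dz":0,"ax":0,"ay":-1,"az":0,"gripper":0},
    {"dx":0,"dy":0,"dz":0,"ax":0,"ay":-1,"az":0,"gripper":0},
    {"dx":0,"dy":0,"dz":0,"ax":0,"ay":-1,"az":0,"gripper":0},
    {"dx":0,"dy":0,"dz":0,"ax":0,"ay":-1,"az":0,"gripper":0},
    {"dx":0,"dy":0,"dz":0,"ax":0,"ay":-1,"az":0,"gripper":0},
    {"dx":0,"dy":0,"dz":0,"ax":0,"ay":-1,"az":0,"gripper":0},
    {"dx":0.4,"dy":0,"dz":0.25,"ax":0,"ay":0,"az":0,"gripper":0},
    {"dx":0.4,"dy":0,"dz":0.25,"ax":0,"ay":0,"az":0,"gripper":0}
  ]
}}

```text
clock: 19.32
eef_pos: [417.7, -225.8, 137.8]
eef_rot: [-3.109, 1.042, -0.311]
wrist_force: [-0.6, -0.4, 0.0]
finger_gap: 94.0
finger_force: 0.0
```

```bash
python3 - <<'E'
from h import *;from cell import manip
togo([417,-226.5,19.5],-19.4,-60,manip.read_state())
E
```

```text
pos [ 417.7 -225.8  137.8] zaxis [-0.811  0.296 -0.504] shift/40 [2.55 0.07 1.5 ] turn/10 [-0.05 -0.03  0.08] q [-0.5   0.88  1.08 -0.16  2.22  1.38]
```

Request:
{"name": "jog_arm", "arguments": {
  "commands": [
    {"dx":0.6,"dy":0.03,"dz":0.35,"ax":-0.05,"ay":0,"az":0.08,"gripper":0},
    {"dx":0.6,"dy":0.03,"dz":0.35,"ax":0,"ay":0,"az":0,"gripper":0},
    {"dx":0.5,"dy":0,"dz":0.3,"ax":0,"ay":0,"az":0,"gripper":0},
    {"dx":0.4,"dy":0,"dz":0.24,"ax":0,"ay":0,"az":0,"gripper":0},
    {"dx":0.2,"dy":0,"dz":0.12,"ax":0,"ay":0,"az":0,"gripper":0},
    {"dx":0,"dy":0,"dz":0,"ax":0,"ay":0,"az":0,"gripper":0}
  ]
}}

```text
clock: 20.08
eef_pos: [415.8, -227.7, 31.8]
eef_rot: [3.141, 1.047, -0.341]
wrist_force: [0.7, 0.2, 1.1]
finger_gap: 93.5
finger_force: 0.0
```

```bash
python3 - <<'E'
from h import *;from cell import manip
togo([417,-226.5,19.5],-19.4,-60,manip.read_state())
E
```

```text
pos [ 415.8 -227.7   31.8] zaxis [-0.816  0.289 -0.501] shift/40 [ 0.28 -0.04  0.14] turn/10 [-0.01 -0.   -0.01] q [-0.5   1.02  1.09 -0.15  2.07  1.42]
```

Request:
{"name": "jog_arm", "arguments": {
  "commands": [
    {"dx":0.28,"dy":-0.04,"dz":0.14,"ax":0,"ay":0,"az":0,"gripper":0},
    {"dx":0,"dy":0,"dz":0,"ax":0,"ay":0,"az":0,"gripper":0.4},
    {"dx":0,"dy":0,"dz":0,"ax":0,"ay":0,"az":0,"gripper":1},
    {"dx":0,"dy":0,"dz":0,"ax":0,"ay":0,"az":0,"gripper":1},
    {"dx":0,"dy":0,"dz":0,"ax":0,"ay":0,"az":0,"gripper":1},
    {"dx":0,"dy":0,"dz":0,"ax":0,"ay":0,"az":0,"gripper":1},
    {"dx":0,"dy":0,"dz":0,"ax":0,"ay":0,"az":0,"gripper":1},
    {"dx":0,"dy":0,"dz":0,"ax":0,"ay":0,"az":0,"gripper":1},
    {"dx":0,"dy":0,"dz":0,"ax":0,"ay":0,"az":0,"gripper":1}
  ]
}}

```text
clock: 21.2
eef_pos: [417.1, -226.5, 19.6]
eef_rot: [3.141, 1.046, -0.341]
wrist_force: [1.2, 0.5, 1.8]
finger_gap: 43.9
finger_force: 35.0
```

Gripped at a 43.9 mm gap, as expected for the bottle. Lift it and rotate it upright.

Request:
{"name": "jog_arm", "arguments": {
  "commands": [
    {"dx":-0.43,"dy":0,"dz":-0.25,"ax":0,"ay":0,"az":0,"gripper":1},
    {"dx":-0.87,"dy":0,"dz":-0.5,"ax":0,"ay":0,"az":0,"gripper":1},
    {"dx":-0.87,"dy":0,"dz":-0.5,"ax":0,"ay":0,"az":0,"gripper":1},
    {"dx":-0.87,"dy":0,"dz":-0.5,"ax":0,"ay":0,"az":0,"gripper":1},
    {"dx":-0.87,"dy":0,"dz":-0.5,"ax":0,"ay":0,"az":0,"gripper":1},
    {"dx":-0.4,"dy":0,"dz":-0.25,"ax":0,"ay":0.5,"az":0,"gripper":1},
    {"dx":0,"dy":0,"dz":0,"ax":0,"ay":0.9,"az":0,"gripper":1},
    {"dx":0,"dy":0,"dz":0,"ax":0,"ay":0.9,"az":0,"gripper":1},
    {"dx":0,"dy":0,"dz":0,"ax":0,"ay":0.9,"az":0,"gripper":1},
    {"dx":0,"dy":0,"dz":0,"ax":0,"ay":0.9,"az":0,"gripper":1}
  ]
}}

```text
clock: 22.45
eef_pos: [417.3, -226.5, 220.4]
eef_rot: [3.141, 0.324, -0.341]
wrist_force: [0.6, 0.0, -1.1]
finger_gap: 43.6
finger_force: 35.0
```

Request:
{"name": "jog_arm", "arguments": {
  "commands": [
    {"dx":0,"dy":0,"dz":0,"ax":0,"ay":0.9,"az":0,"gripper":1},
    {"dx":0,"dy":0,"dz":0,"ax":0,"ay":0.9,"az":0,"gripper":1},
    {"dx":0,"dy":0,"dz":0,"ax":0,"ay":0.1,"az":0,"gripper":1},
    {"dx":0,"dy":0,"dz":0,"ax":0,"ay":0,"az":-0.9,"gripper":1},
    {"dx":0,"dy":0,"dz":0,"ax":0,"ay":0,"az":-0.9,"gripper":1},
    {"dx":0,"dy":0,"dz":0,"ax":0,"ay":0,"az":-0.9,"gripper":1},
    {"dx":0,"dy":0,"dz":0,"ax":0,"ay":0,"az":0,"gripper":1}
  ]
}}

```text
clock: 23.32
eef_pos: [417.3, -226.5, 219.0]
eef_rot: [-3.141, 0.001, 0.13]
wrist_force: [-0.1, -0.0, -0.9]
finger_gap: 43.8
finger_force: 35.0
```

```bash
python3 - <<'E'
from h import *;from cell import manip
place([648,-14.5],7,30,5,6+140,manip.read_state())
E
```

```text
T [653.5 -13.8 196.5]
pos [ 417.3 -226.5  219. ] zaxis [-0.001  0.    -1.   ] shift/40 [ 6.54 -4.51  0.55] turn/10 [-0.01  3.01  0.04] q [-0.57  0.1   1.67 -0.    1.37  0.87]
```

Request:
{"name": "jog_arm", "arguments": {
  "commands": [
    {"dx":0.9,"dy":-0.64,"dz":0,"ax":0,"ay":0,"az":0,"gripper":1},
    {"dx":0.9,"dy":-0.64,"dz":0,"ax":0,"ay":0,"az":0,"gripper":1},
    {"dx":0.9,"dy":-0.64,"dz":0,"ax":0,"ay":0,"az":0,"gripper":1},
    {"dx":0.9,"dy":-0.64,"dz":0,"ax":0,"ay":0,"az":0,"gripper":1},
    {"dx":0.9,"dy":-0.64,"dz":0,"ax":0,"ay":0,"az":0,"gripper":1},
    {"dx":0.9,"dy":-0.64,"dz":0,"ax":0,"ay":0,"az":0,"gripper":1},
    {"dx":0.9,"dy":-0.64,"dz":0,"ax":0,"ay":0,"az":0,"gripper":1},
    {"dx":0,"dy":0,"dz":0,"ax":0,"ay":1,"az":0,"gripper":1},
    {"dx":0,"dy":0,"dz":0,"ax":0,"ay":1,"az":0,"gripper":1},
    {"dx":0,"dy":0,"dz":0,"ax":0,"ay":1,"az":0,"gripper":1}
  ]
}}

```text
clock: 24.58
eef_pos: [643.8, -15.9, 219.1]
eef_rot: [-3.14, -0.528, 0.126]
wrist_force: [2.1, 0.3, -1.6]
finger_gap: 43.7
finger_force: 35.0
```

Request:
{"name": "jog_arm", "arguments": {
  "commands": [
    {"dx":0,"dy":0,"dz":0,"ax":0,"ay":0,"az":0,"gripper":1},
    {"dx":0,"dy":0,"dz":0,"ax":0,"ay":0,"az":0,"gripper":1}
  ]
}}

```text
clock: 24.82
eef_pos: [644.4, -16.0, 219.8]
eef_rot: [-3.141, -0.523, 0.129]
wrist_force: [0.4, -0.6, -1.3]
finger_gap: 43.7
finger_force: 35.0
```

```bash
python3 - <<'E'
from h import *;from cell import manip,cams
import pickle
st=manip.read_state();place([648,-14.5],7,30,5,6+40,st)
t=cams.camera("top");s=cams.camera("scene");pickle.dump((t,s,st),open("c3.pkl","wb"))
p,R=tool(st);G=p-11*R.as_matrix()[:,2];print("G",G)
e=G+np.array([3,0,68-5]);a0=proj(t,e)[0].astype(int);b0=proj(s,e)[0].astype(int)
f=lambda c,q:cen(mask(c,100,125,110,50,(q[0]-15,q[1]-15,q[0]+15,q[1]+15)))
a=f(t,a0);b=f(s,b0);print(a0,b0,a,b)
if a and b:print("nozzle",cross(t,a[0][0],s,b[0][0]))
# tin: cap
a=cen(mask(t,3,22,110,50,(225,165,262,200)));b=cen(mask(s,3,22,110,50,(402,222,425,245)));print("tin",a,b,cross(t,a[0][0],s,b[0][0]),plane(s,[b[0][0]],70))
E
```

```text
T [653.5 -13.8  96.5]
pos [644.4 -16.  219.8] zaxis [ 0.495  0.065 -0.867] shift/40 [-1.34 -0.02  2.79] turn/10 [-0.02  0.01  0.04] q [-0.14  0.19  1.66  0.19  0.79  1.2 ]
G [639.00138548 -16.71215593 229.30077039]
[320 140] [351 214] [(array([320. , 141.7]), np.int32(112))] [(array([351.2, 214.8]), np.int32(111))]
nozzle (array([640.41816233, -16.52089157, 288.42883699]), np.float64(0.8431648225580012))
tin [(array([233.4, 180.9]), np.int32(177)), (array([247.1, 193.6]), np.int32(147))] [(array([414.2, 235.2]), np.int32(155))] (array([619.00846915, 152.97445561, 120.79089789]), np.float64(1.4457835610492562)) [[586.68216523 177.8030141   70.        ]]
```

Request:
{"name": "jog_arm", "arguments": {
  "commands": [
    {"dx":0.02,"dy":-0.035,"dz":0.48,"ax":0,"ay":0,"az":0,"gripper":1},
    {"dx":-0.4,"dy":0,"dz":0.69,"ax":0,"ay":0,"az":0,"gripper":1},
    {"dx":-0.4,"dy":0,"dz":0.69,"ax":0,"ay":0,"az":0,"gripper":1},
    {"dx":-0.4,"dy":0,"dz":0.69,"ax":0,"ay":0,"az":0,"gripper":1},
    {"dx":-0.35,"dy":0,"dz":0.6,"ax":0,"ay":0,"az":0,"gripper":1},
    {"dx":0,"dy":0,"dz":0,"ax":0,"ay":0,"az":0,"gripper":1},
    {"dx":0,"dy":0,"dz":0,"ax":0,"ay":0,"az":0,"gripper":1}
  ]
}}

```text
clock: 25.8
eef_pos: [654.3, -13.3, 79.8]
eef_rot: [3.141, -0.525, 0.131]
wrist_force: [-0.1, -0.0, -1.3]
finger_gap: 43.8
finger_force: 35.0
```

```bash
python3 - <<'E'
from h import *;from cell import manip,cams
togo([654.6,-13.3,61],7.4,30,manip.read_state())
E
```

```text
pos [654.3 -13.3  79.8] zaxis [ 0.497  0.065 -0.865] shift/40 [-0.23  0.    0.41] turn/10 [-0.   -0.01  0.01] q [-0.14  0.38  1.78  0.28  0.49  1.09]
```

Request:
{"name": "jog_arm", "arguments": {
  "commands": [
    {"dx":-0.12,"dy":0,"dz":0.21,"ax":0,"ay":0,"az":0,"gripper":1},
    {"dx":-0.07,"dy":0,"dz":0.12,"ax":0,"ay":0,"az":0,"gripper":1},
    {"dx":-0.04,"dy":0,"dz":0.08,"ax":0,"ay":0,"az":0,"gripper":1},
    {"dx":0,"dy":0,"dz":0,"ax":0,"ay":0,"az":0,"gripper":1}
  ]
}}

```text
clock: 26.3
eef_pos: [653.8, -13.4, 60.1]
eef_rot: [3.141, -0.524, 0.131]
wrist_force: [0.8, 0.6, -0.4]
finger_gap: 43.9
finger_force: 35.0
```

Request:
{"name": "jog_arm", "arguments": {
  "commands": [
    {"dx":-0.02,"dy":0,"dz":0.035,"ax":0,"ay":0,"az":0,"gripper":1},
    {"dx":0,"dy":0,"dz":0,"ax":0,"ay":0,"az":0,"gripper":1}
  ]
}}

```text
clock: 26.55
eef_pos: [653.9, -13.4, 58.8]
eef_rot: [3.141, -0.524, 0.131]
wrist_force: [0.1, -0.9, -1.8]
finger_gap: 43.5
finger_force: 35.0
```

Request:
{"name": "jog_arm", "arguments": {
  "commands": [
    {"dx":-0.012,"dy":0,"dz":0.022,"ax":0,"ay":0,"az":0,"gripper":1},
    {"dx":0,"dy":0,"dz":0,"ax":0,"ay":0,"az":0,"gripper":1}
  ]
}}

```text
clock: 26.8
eef_pos: [653.8, -13.4, 57.7]
eef_rot: [3.141, -0.524, 0.131]
wrist_force: [0.5, -0.3, -1.4]
finger_gap: 43.6
finger_force: 35.0
```

Request:
{"name": "jog_arm", "arguments": {
  "commands": [
    {"dx":-0.012,"dy":0,"dz":0.022,"ax":0,"ay":0,"az":0,"gripper":1},
    {"dx":0,"dy":0,"dz":0,"ax":0,"ay":0,"az":0,"gripper":1}
  ]
}}

```text
clock: 27.05
eef_pos: [653.8, -13.3, 56.6]
eef_rot: [3.141, -0.524, 0.131]
wrist_force: [-0.6, 0.1, -1.8]
finger_gap: 43.5
finger_force: 35.0
```

Request:
{"name": "jog_arm", "arguments": {
  "commands": [
    {"dx":-0.012,"dy":0,"dz":0.022,"ax":0,"ay":0,"az":0,"gripper":1},
    {"dx":0,"dy":0,"dz":0,"ax":0,"ay":0,"az":0,"gripper":1}
  ]
}}

```text
clock: 27.3
eef_pos: [654.1, -13.4, 56.0]
eef_rot: [3.141, -0.525, 0.131]
wrist_force: [-0.0, -0.4, 0.3]
finger_gap: 44.0
finger_force: 35.0
```

Request:
{"name": "jog_arm", "arguments": {
  "commands": [
    {"dx":-0.006,"dy":0,"dz":0.01,"ax":0,"ay":0,"az":0,"gripper":1},
    {"dx":0,"dy":0,"dz":0,"ax":0,"ay":0,"az":0,"gripper":0.36},
    {"dx":0,"dy":0,"dz":0,"ax":0,"ay":0,"az":0,"gripper":0.36},
    {"dx":0,"dy":0,"dz":0,"ax":0,"ay":0,"az":0,"gripper":0.36}
  ]
}}

```text
clock: 27.8
eef_pos: [653.9, -13.4, 55.1]
eef_rot: [3.141, -0.524, 0.131]
wrist_force: [-0.0, -0.0, 0.4]
finger_gap: 60.0
finger_force: 0.0
```

Request:
{"name": "jog_arm", "arguments": {
  "commands": [
    {"dx":0,"dy":0,"dz":-0.2,"ax":0,"ay":0,"az":0,"gripper":0.36},
    {"dx":0,"dy":0,"dz":-0.5,"ax":0,"ay":0,"az":0,"gripper":0.36},
    {"dx":0,"dy":0,"dz":-0.8,"ax":0,"ay":0,"az":0,"gripper":0.36},
    {"dx":0,"dy":0,"dz":-1,"ax":0,"ay":0,"az":0,"gripper":0.36},
    {"dx":0,"dy":0,"dz":-1,"ax":0,"ay":0,"az":0,"gripper":0.36},
    {"dx":0,"dy":0,"dz":-1,"ax":0,"ay":0,"az":0,"gripper":0.36},
    {"dx":-1,"dy":0,"dz":0,"ax":0,"ay":0,"az":0,"gripper":0.36},
    {"dx":-1,"dy":0,"dz":-0.5,"ax":0,"ay":0,"az":0,"gripper":0.36},
    {"dx":0,"dy":0,"dz":0,"ax":0,"ay":0,"az":0,"gripper":0.36}
  ]
}}

```text
clock: 28.92
eef_pos: [484.3, -35.6, 188.8]
eef_rot: [3.14, -0.525, 0.13]
wrist_force: [0.3, -0.0, 0.4]
finger_gap: 60.3
finger_force: 0.0
```

```bash
python3 - <<'E'
from h import *;from cell import manip,cams
t=cams.camera("top");s=cams.camera("scene")
e=np.array([651,-13.5,128]);a0=proj(t,e)[0].astype(int);b0=proj(s,e)[0].astype(int)
f=lambda c,q:cen(mask(c,100,125,110,50,(q[0]-14,q[1]-14,q[0]+14,q[1]+8)))
a=f(t,a0);b=f(s,b0);print(a0,b0,a,b)
if a and b:print("nozzle",cross(t,a[0][0],s,b[0][0]))
I=np.hstack([cv2.resize(c["image"][y:y+150,x:x+200],None,fx=2,fy=2,interpolation=2) for c,x,y in((s,250,210),(t,215,110))]);cv2.imwrite("pics/s4.png",I[:,:,::-1])
E
```

```text
[317 162] [350 268] [(array([317., 163.]), np.int32(69))] [(array([350.4, 269.1]), np.int32(76))]
nozzle (array([650.54359663, -13.42662605, 124.29081732]), np.float64(1.1463211171713836))
```

View pics/s4.png

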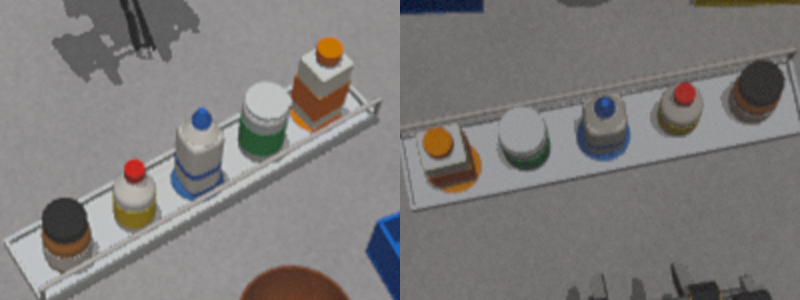

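Both containers stand upright on their own discs: nozzle at (650.5,-13.4), tin cap at (619,153), both within 2 mm of the disc centres. The neighbours are undisturbed and the arm is clear.

```bash
python3 -c "
from cell import job
print(job.sign_off())"
```

```text
the job is handed in; nothing more can be done
None
```

I stood the blue-band bottle and the orange-band tin upright on their own discs, each measured within about 2 mm of centre, and handed the job in at about 29 s; the sign-off call gave no verdict back.

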